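# Lock the bayonet lid on the leaning glaze mill jar

### The arm

A 7-joint arm with a two-finger parallel gripper is mounted at the origin on a cart in front of the work surface, level with it; the furniture and walls round the work are solid. World frame = base frame: x ahead of the robot, y to its left, z up, the work surface at z = 0. Lengths are in mm, angles in rad, forces in N, time in s.
With the tool pointing down it reaches from about 400 to 850 mm from the base axis. Payload 6.9 kg.
Tool frame: the origin (TCP) lies midway between the tips of the shut fingers; the grasp point (between the pads) lies bot.grip_depth behind it (bot.grip_depth is the distance from the TCP to the grasp point, in mm); z points along the fingers, x is the direction in which the jaws open and shut, and the axes are right-handed (so a half turn about z gives the same grasp; the last joint's range is limited). The gripper opens to 85 mm and grips with 20 to 120 N. Pads are 22 mm wide; open, the fingers measure 114 mm over their backs; the gripper's body (76 mm by 85 mm) begins 54 mm behind the grasp point. The pads swing forward as they close: fully open they stand 13 mm farther back than shut.
Start: joints at [1.448, 0.507, -0.238, 1.5, 0.126, 1.149, -0.155], TCP at [141.117, -608.849, 231.275] pointing down, gripper open.
Joint ranges: [-3.08, 3.08], [-0.24, 2.05], [-1.43, 1.35], [0, 2.5], [-1.52, 4.66], [0.17, 1.96], [-2.89, 2.89]. Speed limits (rad/s): [2.39, 2.39, 3.14, 3.14, 3.14, 3.14, 3.14].

### API

Orientations are given as a unit quaternion [w, x, y, z].
In Python, from rig import bot, capture, camera_info, ticket, models gives the robot as it stands.
- The arm moves only by the tool send_rows, never from a script. Its argument "moves" is a list that holds one entry, the list of rows, each a list of 7 numbers: the turn, a rotation vector about the world's x, y, z in degrees, then the shift along the world's x, y, z in cm, then the closure in counts, from 0 (fully open) to 255 (shut). A call has 1 to 20 rows; each row is the pose to reach, as a shift and turn from the pose measured when the call began; what a row does not reach only later rows make up. A row lasts 1/8 s, in which the tool goes at most 62.5 mm and 10.7 degrees, less where a joint would pass 70% of its speed; a pose out of reach is approached as far as the arm can. A call with a gripper value outside its range is refused whole. The fingers move at their own pace and stop on an object; "force" is the grip in N (left out, the last holds). Time passes only in rows, so rows that repeat a pose let the fingers close. It gives the time, the measured TCP pose, the force and the opening at its end, in the units of the state.
- bot.read_state(): the state, without advancing time (a new reading comes with each control period).
- capture(name): name is "scene" or "top"; returns (picture, depth): 400x640x3 uint8, red, green, blue; 400x640 float32, mm along the optical axis (not along the pixel's ray), 0 where there is no reading.
- camera_info(name): a dict with "camera_matrix" (3x3 intrinsics, pixels), "R" (3x3) and "t" (3): a world point X has camera coordinates R X + t. Camera axes: x right, y down, z forward; pixel columns grow to the right and rows downward; lengths in mm; the calibration is good to about 2 mm. A picture is of the moment at which its call begins. camera_info takes no time and is no camera call.
- ticket.hand_in(): hands the job in, once; it reports no verdict.
Trained networks look in the newest picture that a camera, given by its name, has taken for a name from the list of things; names that differ only in an ending like _2 or _b are one class to them, and where a whole thing is asked for, a point or a joint stands for the part that bears it (a point fixed in the world has none). Each returns a list of dicts, best first, with "confidence" (0 to 1); they miss things now and then, are a little off and sometimes report something else, mostly with a low value. They report only what shows in the picture. A call takes as long as a camera call.
- models.trace(name, camera): "region" (400x640 bool, what is visible of it) and "bbox" ([left, top, right, bottom] in pixels, round what is visible of it).
The state is a dict: "time": time; "joints": joint angles; "qd": joint speeds; "joint_efforts": joint torques, N m; "tcp_pos": TCP position; "tool_rot": TCP orientation; "force": force on the tool from outside, world axes, zero at the start; "wrist_torque": the same for the moment, N m; "gripper_width": finger opening in mm.
Only numpy, scipy, OpenCV 4.12 (cv2) and the standard library are available. Lean on these libraries where they do the work, as an engineer would, in place of code of your own. Each camera call takes 0.05 s, during which the arm holds its last target.

### The job

Close the small glaze mill jar that leans in its cradle: put its bar-handled lid on with the two lugs in the slots of the neck, press it down against the spring and twist it clockwise as far as it goes, then let go so that it springs up into its catch and stays locked. Leave the red-capped jar, the bottle behind the cradle and the wooden stamp standing where they are.

Things in the scene. Friction and masses are not known exactly. Their poses are not given: they have to be found in the camera images.
- lid_bar (a point): The jar's grey lid, loose, standing on its nose on the worktop, bar handle up; 65 mm tall, 0.10 to 0.22 kg. This point, on the lid's axis in the bar, is the place to grip. The bar is 54 mm long (x), 12 mm thick (y) and stands from 22 mm below to 12 mm above this point, on a 75 mm round flange; at the bar's foot a bead 18 mm wide, 3.5 mm high. z points up along the lid's axis.
- lid_flange (a point): On the lid's axis at the underside of the flange, 30.5 mm below lid_bar. Flange 75 mm across, 8.5 mm thick. Below it the round nose, 45 mm across, reaches 22.5 mm down; its lowest 5 mm taper to 37 mm across.
- lid_lug (a point): Tip of one of the two lugs, at mid-height. They stick out of the nose at the lid's +x and -x, right under the ends of the bar: each 9 mm wide (y), 6 mm high, reaching 30 mm from the axis, its middle 42 mm below lid_bar.
- jar_mouth (a point): Centre of the jar's open mouth, at the top of the rim. z points out along the jar's axis, which leans 30 degrees from vertical toward the robot's side; y is level; x points away from the robot and up. The frame is fixed to the cradle; the clamped jar may stand turned in it. Metal neck 76 mm across, hole 48 mm. Lugs resting on the rim put lid_bar 45 mm out along z from here.
- jar_neck (a point): On the jar's axis, 7 mm below the mouth, under the neck's lip. Two slots 13 mm wide, reaching 32 mm from the axis, cut through the lip opposite each other, each with a small rib outside. Turned from x toward y (anticlockwise seen from outside) they lie at 40 and 220 degrees, give or take 20 degrees; the exact angle is not reported: see or feel it.
- jar_plate (a point): Top of the sprung plate in the neck at rest, on the axis, 10.5 mm below the mouth. With the lugs in the slots the nose meets it when lid_bar is 42.5 mm out from jar_mouth; 650 N per metre from there. The lid can be pressed until lid_bar is 30.5 mm out (flange on rim, about 8 N) and turns freely below 32 mm.
- jar_middle (a point): On the jar's axis, 70 mm below the mouth, in the clamp; the jar cannot slip or turn there. Pressed down, the lid turns 80 degrees clockwise (seen from outside) from slots to stop, 4 degrees of play either way; there a catch 3 mm deep lets it spring up. Let go when locked, lid_bar is 35 mm out from jar_mouth; part-turned 32 mm; unturned about 40 mm.
- slip_jar_centre (a point): Bystander: clear jar with a red cap, 65 mm across, 99 mm tall, standing upright on the worktop; this point is at its centre, 50 mm up. Leave it alone.
- bottle_centre (a point): Bystander: white glaze bottle with a cream cap, 46 mm across, 104 mm tall, standing behind the cradle; this point is at its centre, 52 mm up. Leave it alone.
- stamp_centre (a point): Bystander: turned wooden stamp, 33 mm across, 62 mm tall; this point is at its centre, 31 mm up. Leave it alone.

How it is judged:
By the outcome, as a careful person would: the job done as asked, in the order asked, and still so for the second after the job is handed in, with the robot touching nothing.
It also fails if it takes over 51 s, if anything falls off the work surface, if the arm or the gripper's body presses on something with over 40 N, if the wrist force passes 120 N, or if a joint passes its speed limit or range.

## Working session

There is one attempt and no reset: what is moved stays moved. The work goes in short steps, Python scripts to look and compute and a tool call to move; the robot and the scene stay as the last step left them, time stands still between calls to the robot, and variables do not carry over. Pictures are saved under pics/ and viewed, and the job is handed in when it is done.

Besides the shell and the picture viewer there is one more tool, called after "Call:" as name(argument=value, ...) on one line, values as JSON. send_rows: Moves the arm, as the interface text tells. Its arguments: {"type":"object","properties":{"moves":{"type":"array"},"force":{"type":"number"}},"required":["moves"]}

```bash
ls; mkdir -p pics; python3 - <<'E'
from rig import bot,capture,camera_info,models
import numpy as np,cv2
print(bot.read_state(),bot.grip_depth)
for n in("scene","top"):
    p,d=capture(n); cv2.imwrite(f"pics/{n}0.png",p[:,:,::-1]); np.savez(f"{n}0.npz",p=p,d=d)
    print(n,camera_info(n))
E
```

```text
pics
{'time': 0.0, 'joints': array([ 1.44852437,  0.50834218, -0.23747039,  1.50110742,  0.12572846,
        1.14892306, -0.15479485]), 'qd': array([ 2.12194644e-03,  2.45354624e-04, -1.05090304e-04, -4.18482251e-04,
       -7.36625792e-05,  1.03684594e-03,  1.97152473e-03]), 'joint_efforts': array([ 7.74421769e-04, -6.20594287e+01, -2.18609467e+00, -2.49646425e+01,
        1.27348909e-02,  1.18682851e-02,  2.20694204e-05]), 'tcp_pos': array([ 140.90224126, -608.4002807 ,  230.43387927]), 'tool_rot': array([-5.22801812e-04,  7.82876334e-01, -6.22176699e-01, -7.27082791e-04]), 'force': array([-0.623807  ,  0.04182075, -0.43377917]), 'wrist_torque': array([0.0141888 , 0.02591066, 0.03751122]), 'gripper_width': 85.04616472827395} 18.700000000000003
scene {'camera_matrix': array([[404.60337858,   0.        , 322.06384038],
       [  0.        , 404.60337858, 197.72086231],
       [  0.        ,   0.        ,   1.        ]]), 'R': array([[-0.77233922, -0.63501562,  0.01572565],
       [-0.42856134,  0.50264608, -0.75078765],
       [ 0.46885745, -0.58660215, -0.66035643]]), 't': array([472.53992003, 289.04059731, 851.98208912])}
top {'camera_matrix': array([[384.88646349,   0.        , 320.15834541],
       [  0.        , 384.88646349, 197.69716153],
       [  0.        ,   0.        ,   1.        ]]), 'R': array([[ 0.0163472 , -0.99986136, -0.00316813],
       [-0.99140853, -0.01579758, -0.12984438],
       [ 0.12977633,  0.0052635 , -0.99152932]]), 't': array([  62.86141423,  567.83803308, 1160.11831352])}
```

View pics/scene0.png

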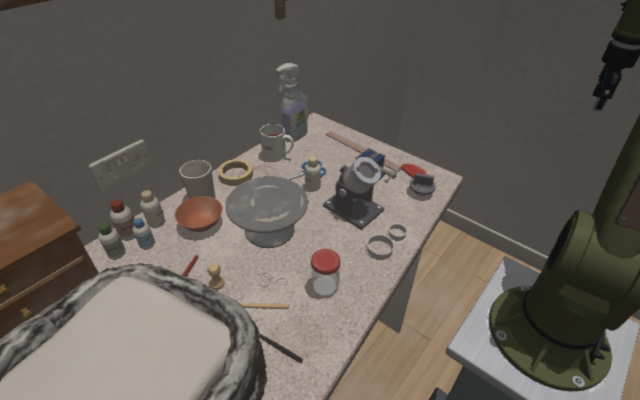

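View pics/top0.png

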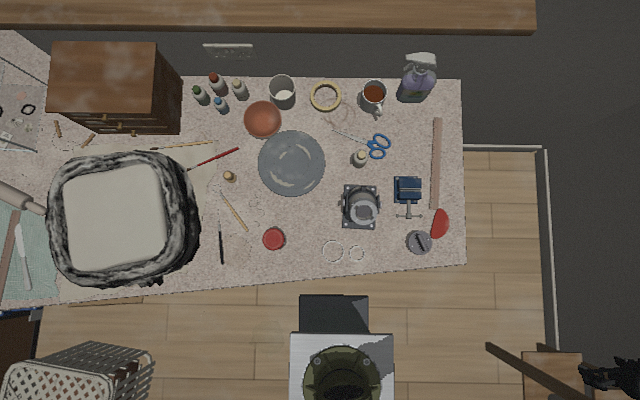

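The scene view shows the jar mouth at about (366,172), the lid at (422,184) and the red-capped jar at (325,270). The top view shows the lid at (418,241) with its bar slanted, and the jar mouth near (363,208). I'll zoom in and measure.

```bash
cat > h.py <<'E'
import numpy as np,cv2
from rig import bot,capture,camera_info,models
def proj(n,X):
    c=camera_info(n);X=np.atleast_2d(X);q=X@c['R'].T+c['t'];q=q@c['camera_matrix'].T
    return q[:,:2]/q[:,2:]
def cloud(n,d):
    c=camera_info(n);K=c['camera_matrix'];v,u=np.mgrid[:400,:640]
    P=np.stack([(u-K[0,2])/K[0,0]*d,(v-K[1,2])/K[1,1]*d,d],-1)
    return (P-c['t'])@c['R']
def ray(n,uv):
    c=camera_info(n);K=c['camera_matrix'];r=np.linalg.solve(K,[uv[0],uv[1],1.])
    return -c['R'].T@c['t'],c['R'].T@r/np.linalg.norm(r)
def tri(uv1,uv2):
    o1,r1=ray('scene',uv1);o2,r2=ray('top',uv2)
    s=np.linalg.lstsq(np.stack([r1,-r2],1),o2-o1,rcond=None)[0]
    a=o1+s[0]*r1;b=o2+s[1]*r2
    return (a+b)/2,np.linalg.norm(a-b)
def zoom(p,x0,y0,x1,y1,k,f):
    cv2.imwrite(f,cv2.resize(p[y0:y1,x0:x1,::-1],None,fx=k,fy=k,interpolation=cv2.INTER_CUBIC))
E
python3 - <<'E'
from h import *
for n in("scene","top"):
    z=np.load(f"{n}0.npz");p,d=z['p'],z['d'];C=cloud(n,d)
    if n=="scene": zoom(p,300,130,460,250,5,"pics/s0z.png")
    else: zoom(p,330,140,470,260,5,"pics/t0z.png")
    for t in("lid_bar","jar_mouth","slip_jar_centre","bottle_centre","stamp_centre"):
        for r in models.trace(t,n)[:2]:
            m=r['region'];q=C[m&(d>0)]
            print(n,t,round(r['confidence'],2),r['bbox'],np.round(np.median(q,0)),np.round(np.percentile(q,2,0)),np.round(np.percentile(q,98,0)))
E
```

```text
scene lid_bar 0.88 [411.2, 173.4, 438.3, 197.5] [ 426. -228.   35.] [ 397. -259.    9.] [ 463. -202.   68.]
scene jar_mouth 0.96 [337.7, 159.6, 380.3, 202.5] [520. -34. 139.] [483. -88.  53.] [590. -13. 170.]
scene slip_jar_centre 0.93 [310.5, 247.4, 339.9, 294.7] [422. 221.  83.] [403. 179.   5.] [460. 238. 102.]
scene bottle_centre 0.98 [306.4, 158.3, 322.0, 191.0] [679. -38.  60.] [667. -56.   9.] [700. -28. 106.]
scene stamp_centre 0.78 [207.5, 263.4, 227.4, 290.7] [623. 362.  29.] [614. 344.   2.] [676. 374.  64.]
top lid_bar 0.65 [407.6, 231.3, 434.9, 258.7] [ 434. -234.   32.] [ 401. -271.   12.] [ 469. -204.   66.]
top jar_mouth 0.87 [352.0, 186.9, 376.9, 224.3] [532. -48. 142.] [486. -83.  83.] [588. -14. 170.]
top slip_jar_centre 0.77 [263.4, 229.0, 285.1, 251.0] [435. 204.  99.] [407. 177.  15.] [464. 235. 103.]
top slip_jar_centre 0.25 [408.1, 229.3, 431.9, 256.3] [ 434. -233.   32.] [ 401. -269.   26.] [ 466. -204.   66.]
top bottle_centre 0.47 [354.0, 148.1, 369.4, 166.7] [683. -45.  78.] [670. -66.  12.] [706. -28. 107.]
top stamp_centre 0.51 [225.3, 169.7, 234.7, 181.0] [628. 354.  54.] [617. 345.   5.] [643. 369.  63.]
```

View pics/s0z.png

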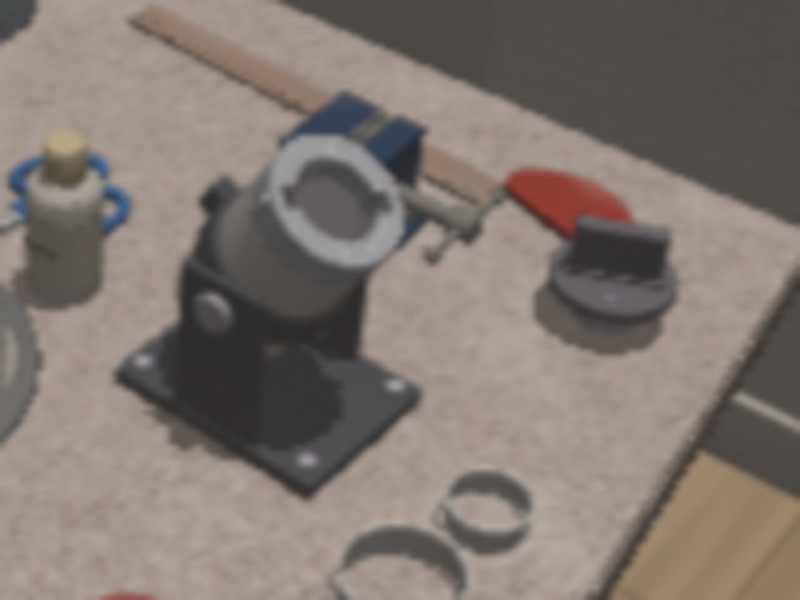

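View pics/t0z.png

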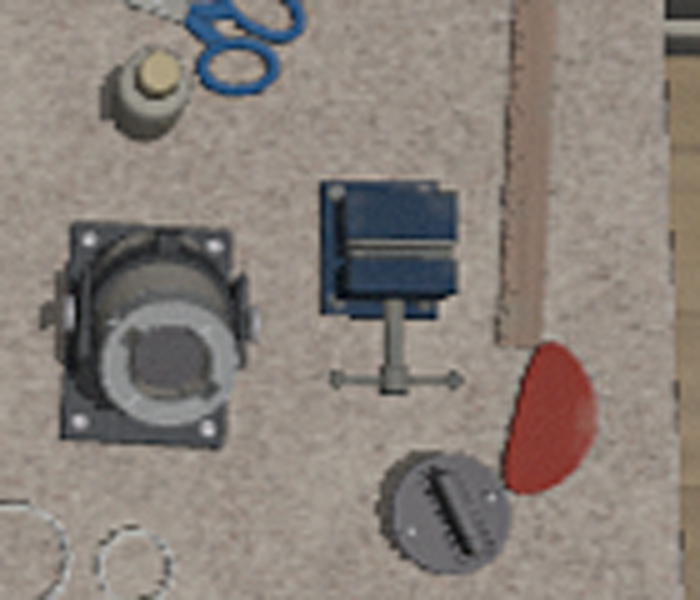

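```bash
cat > rim.py <<'E'
from h import *
import scipy.optimize as so
pts=[]
for n in("scene","top"):
    z=np.load(f"{n}0.npz");p,d=z['p'],z['d'];C=cloud(n,d)
    c0=np.array([508,-48,150.])
    for _ in range(1):
        m=(np.linalg.norm(C-c0,axis=-1)<60)&(C[...,2]>120)
        g=p.max(2)
        mm=m&(g>125)
        q=C[mm]
        # plane ransac
        best=None;rng=np.random.default_rng(0)
        for _ in range(2000):
            s=q[rng.choice(len(q),3,False)];nn=np.cross(s[1]-s[0],s[2]-s[0]);L=np.linalg.norm(nn)
            if L<100: continue
            nn/=L
            if nn[2]<0: nn=-nn
            ang=np.degrees(np.arccos(nn[2]))
            if abs(ang-30)>8: continue
            i=abs((q-s[0])@nn)<1.5
            if best is None or i.sum()>best.sum(): best=i
        q2=q[best];c=q2.mean(0);nn=np.linalg.svd(q2-c)[2][2];nn*=np.sign(nn[2])
        print(n,len(q),best.sum(),c,nn,np.degrees(np.arccos(nn[2])),'yaw',np.degrees(np.arctan2(-nn[1],-nn[0])))
E
python3 rim.py; python3 - <<'E'
from h import *
# lid: flange top/bar via depth
for n in("scene","top"):
    z=np.load(f"{n}0.npz");p,d=z['p'],z['d'];C=cloud(n,d)
    m=(np.hypot(C[...,0]-432,C[...,1]+236)<50)
    b=m&(C[...,2]>45)
    q=C[b];print(n,'bar',b.sum(),q.mean(0),q.min(0),q.max(0));c=q[q[:,2]>60]; print(len(c),c.mean(0)); 
    if len(c)>3: v=np.linalg.svd((c-c.mean(0))[:,:2])[2][0];print(np.degrees(np.arctan2(v[1],v[0])), np.ptp((c-c.mean(0))[:,:2]@v))
    f=m&(C[...,2]>24)&(C[...,2]<38);q=C[f];print('flange',f.sum(),(q.max(0)+q.min(0))/2,np.ptp(q,0))
E
```

```text
scene 282 209 [509.34013645 -49.19639839 154.3774424 ] [-0.4920869   0.01990629  0.87031846] 29.504332072211213 yaw -2.3165108399712735
top 271 167 [512.28887914 -51.27985429 152.71184781] [-0.50195403  0.02635719  0.8644926 ] 30.17518316100131 yaw -3.0057939308176858
scene bar 157 [ 429.2880265  -234.47858422   58.6059535 ] [ 405.37633151 -253.97646906   45.29562952] [ 455.26655938 -220.86453561   69.87956063]
79 [ 429.72626502 -235.51387644   64.88583792]
-154.57399148336862 52.62836641238694
flange 243 [ 430.10456736 -233.24401858   31.02145017] [74.107753   72.3988407  13.37672096]
top bar 94 [ 433.92460451 -235.89374645   61.69261619] [ 410.70037673 -253.34058955   46.75746074] [ 458.36999634 -221.57852088   70.04243433]
73 [ 434.32703547 -236.84647082   63.929856  ]
-155.93300806160323 51.48489538889061
flange 360 [ 433.62521335 -237.26952478   31.33278877] [70.80116903 73.82688599 12.14350225]
```

```bash
cat > rect.py <<'E'
from h import *
from scipy.ndimage import map_coordinates
import scipy.optimize as so
yaw=np.radians(-2.7);t=np.radians(30)
hx=np.array([np.cos(yaw),np.sin(yaw),0]);Y=np.array([-np.sin(yaw),np.cos(yaw),0])
Z=-np.sin(t)*hx+np.cos(t)*np.array([0,0,1]);X=np.cross(Y,Z)
def samp(n,g,O,x,y,z=0):
    P=O+x[...,None]*X+y[...,None]*Y+z*Z
    uv=proj(n,P.reshape(-1,3))
    return map_coordinates(g,[uv[:,1],uv[:,0]],order=1).reshape(x.shape)
if __name__=="__main__":
    O=np.array([510.5,-50,153.5])
    th=np.radians(np.arange(0,360,3));r=np.arange(19,44,1.)
    R,T=np.meshgrid(r,th,indexing='ij')
    cen={}
    for n in("scene","top"):
        g=np.load(f"{n}0.npz")['p'].astype(float).mean(2)
        def cost(v):
            I=samp(n,g,O,v[0]+R*np.cos(T),v[1]+R*np.sin(T))
            w=((R>25)&(R<37))*1.
            o=((R>39)|(R<22.5))*1.
            return -(I*w).sum()/w.sum()+(I*o).sum()/o.sum()
        b=min((so.minimize(cost,[a,c],method='Nelder-Mead') for a in(-4,0,4) for c in(-4,0,4)),key=lambda s:s.fun)
        P=O+b.x[0]*X+b.x[1]*Y;cen[n]=proj(n,P)[0];print(n,b.x,b.fun,P,cen[n])
        a=np.arange(-50,50.1,.25);gx,gy=np.meshgrid(a,a,indexing='ij')
        I=samp(n,g,P,gx,gy)   # rows x (flip so x up), cols y (flip so y left)
        I=np.clip(I[::-1,::-1],0,255).astype(np.uint8);cv2.imwrite(f"pics/rect_{n}.png",I)
        # slot profile at radii 27..31
        th2=np.radians(np.arange(0,360,4))
        rr,tt=np.meshgrid(np.arange(26,31,1.),th2,indexing='ij')
        prof=samp(n,g,P,rr*np.cos(tt),rr*np.sin(tt)).mean(0)
        print([(int(np.degrees(k)),int(v)) for k,v in zip(th2,prof)])
    print(tri(cen['scene'],cen['top']))
E
python3 rect.py; cd pics; python3 -c "
import cv2;cv2.imwrite('rectb.png',cv2.hconcat([cv2.imread('rect_scene.png'),cv2.imread('rect_top.png')])[:,:800])"
```

```text
scene [ 0.67760263 -1.79850584] -52.134054928198964 [511.00144842 -51.82415233 153.83880132] [366.95085342 169.36781471]
[(0, 149), (4, 149), (8, 149), (12, 150), (16, 151), (20, 151), (24, 151), (28, 150), (32, 149), (36, 144), (40, 135), (44, 112), (48, 94), (52, 84), (56, 84), (59, 87), (64, 93), (68, 108), (72, 126), (76, 143), (80, 147), (84, 148), (88, 148), (92, 147), (96, 148), (100, 148), (104, 148), (108, 148), (112, 149), (116, 150), (119, 150), (124, 151), (128, 151), (132, 153), (136, 154), (140, 156), (144, 155), (148, 152), (152, 149), (156, 150), (160, 151), (164, 151), (168, 154), (172, 156), (176, 156), (180, 156), (184, 156), (188, 156), (192, 156), (196, 156), (200, 156), (204, 156), (208, 156), (212, 154), (216, 148), (220, 136), (224, 117), (228, 99), (232, 88), (236, 87), (239, 86), (244, 92), (248, 107), (252, 133), (256, 146), (260, 147), (264, 147), (268, 148), (272, 148), (276, 148), (280, 148), (284, 147), (288, 147), (292, 146), (296, 147), (300, 148), (304, 150), (308, 151), (312, 152), (316, 154), (320, 156), (324, 155), (328, 152), (332, 150), (336, 14
[... 604 characters left out ...]
(152, 143), (156, 141), (160, 140), (164, 141), (168, 142), (172, 144), (176, 147), (180, 147), (184, 147), (188, 146), (192, 146), (196, 145), (200, 145), (204, 145), (208, 147), (212, 148), (216, 146), (220, 139), (224, 122), (228, 97), (232, 83), (236, 78), (239, 73), (244, 74), (248, 89), (252, 114), (256, 136), (260, 141), (264, 142), (268, 143), (272, 144), (276, 145), (280, 143), (284, 141), (288, 141), (292, 141), (296, 142), (300, 143), (304, 146), (308, 145), (312, 148), (316, 153), (320, 160), (324, 152), (328, 144), (332, 141), (336, 141), (340, 140), (344, 142), (348, 144), (352, 144), (356, 142)]
(array([511.11514989, -49.89976886, 155.08579443]), np.float64(2.169253808176451))
```

View pics/rectb.png

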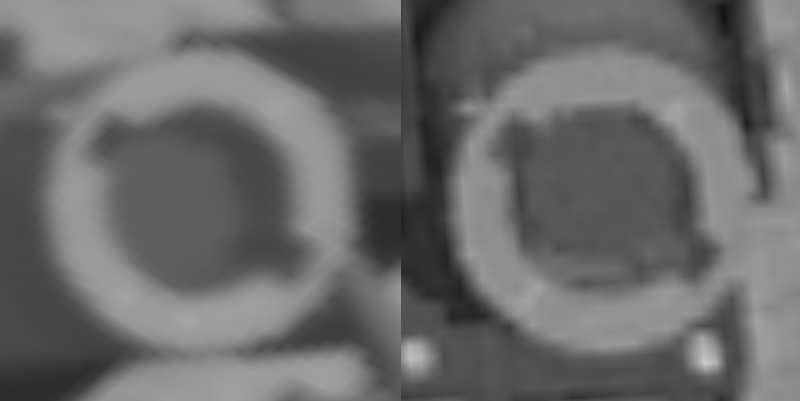

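The slots sit at about 57° in the jar frame. The mouth is at about (511,-50,155), and the lid at about (432,-236) with its bar at 25°. I'll move above the lid first.

Call:
send_rows(moves=[[[0,0,11.8,29.1,37.2,-8,0],[0,0,11.8,29.1,37.2,-8,0],[0,0,11.8,29.1,37.2,-8,0],[0,0,11.8,29.1,37.2,-8,0],[0,0,11.8,29.1,37.2,-8,0],[0,0,11.8,29.1,37.2,-8,0],[0,0,11.8,29.1,37.2,-8,0],[0,0,11.8,29.1,37.2,-8,0],[0,0,11.8,29.1,37.2,-8,0],[0,0,11.8,29.1,37.2,-8,0],[0,0,11.8,29.1,37.2,-8,0],[0,0,11.8,29.1,37.2,-8,0]]], force=60)

```text
time: 2.1
tcp_pos: [431.5, -237.9, 151.4]
tool_rot: [0.0, 0.842, -0.539, 0.0]
force: [-0.2, 0.4, 0.8]
gripper_width: 85.4
```

```bash
cat > look.py <<'E'
from h import *
import sys
from scipy.spatial.transform import Rotation as Ro
k=sys.argv[1]
s=bot.read_state();print(s['time'],s['joints'].round(2),s['tcp_pos'],s['tool_rot'],s['force'],s['wrist_torque'],s['gripper_width'])
M=Ro.from_quat(s['tool_rot'],scalar_first=True).as_matrix();print(M.round(4))
im=[]
for n in("scene","top"):
    p,d=capture(n);np.savez(f"{n}{k}.npz",p=p,d=d)
    G=np.array([s['tcp_pos']]);uv=proj(n,G)[0].astype(int);print(n,uv)
    w=50;x0=int(np.clip(uv[0]-w,0,640-2*w));y0=int(np.clip(uv[1]-w,0,400-2*w))
    im.append(cv2.resize(p[y0:y0+2*w,x0:x0+2*w,::-1],None,fx=4,fy=4,interpolation=cv2.INTER_CUBIC))
    a=np.array([x0,y0]);
    uvf=((proj(n,G)[0]-a+.5)*4).astype(int);cv2.circle(im[-1],tuple(map(int,uvf)),2,(0,0,255),-1)
    print('crop origin',a)
cv2.imwrite(f"pics/look{k}.png",cv2.hconcat(im))
E
python3 look.py 1
```

```text
2.1 [ 0.71  0.41 -0.36  1.95  0.19  0.82 -0.9 ] [ 431.50361737 -237.92259997  151.41031504] [ 1.61785139e-04  8.42099456e-01 -5.39322235e-01  8.32468451e-05] [-0.15883452  0.38049255  0.78206802] [ 0.01393833  0.00210746 -0.01965163] 85.42065409166867
[[ 4.183e-01 -9.083e-01 -0.000e+00]
 [-9.083e-01 -4.183e-01 -4.000e-04]
 [ 3.000e-04  2.000e-04 -1.000e+00]]
scene [430 149]
crop origin [380  99]
top [431 242]
crop origin [381 192]
```

View pics/look1.png

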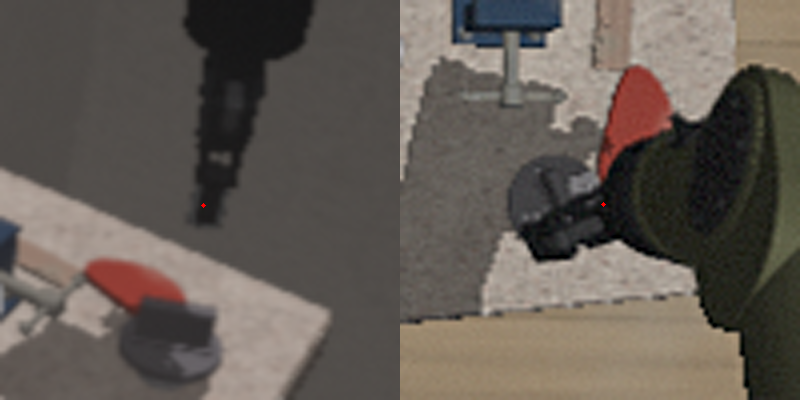

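Call:
send_rows(moves=[[[0,0,0,0.05,0.2,-5.7,0],[0,0,0,0.05,0.2,-11.4,0],[0,0,0,0.05,0.2,-11.4,0],[0,0,0,0.05,0.2,-11.4,0]]])

```text
time: 2.7
tcp_pos: [433.0, -236.0, 38.8]
tool_rot: [0.0, 0.842, -0.539, 0.001]
force: [0.7, -0.4, 0.8]
gripper_width: 85.7
```

```bash
python3 look.py 2
```

```text
2.7 [ 0.64  0.57 -0.29  2.07  0.31  0.53 -1.  ] [ 432.95034901 -235.95846064   38.79083679] [ 4.24261732e-05  8.42258203e-01 -5.39073891e-01  6.76019366e-04] [ 0.66839401 -0.37570595  0.79092627] [-0.02916075 -0.06390591 -0.01850687] 85.66008361913043
[[ 4.188e-01 -9.081e-01  1.100e-03]
 [-9.081e-01 -4.188e-01 -8.000e-04]
 [ 1.200e-03 -7.000e-04 -1.000e+00]]
scene [422 182]
crop origin [372 132]
top [420 242]
crop origin [370 192]
```

View pics/look2.png

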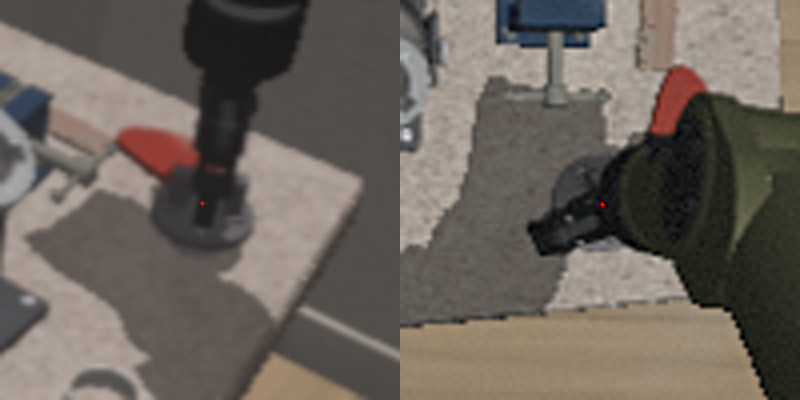

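The fingers straddle the bar, with the near finger in front of it at scene crop (203,205). Next I close.

Call:
send_rows(moves=[[[0,0,0,0,0,-0.1,255],[0,0,0,0,0,-0.1,255],[0,0,0,0,0,-0.1,255],[0,0,0,0,0,-0.1,255],[0,0,0,0,0,-0.1,255],[0,0,0,0,0,-0.1,255],[0,0,0,0,0,-0.1,255],[0,0,0,0,0,-0.1,255]]], force=80)

```text
time: 3.8
tcp_pos: [433.8, -236.4, 38.9]
tool_rot: [-0.0, 0.842, -0.539, 0.002]
force: [-0.3, -0.3, 4.4]
gripper_width: 10.6
```

Call:
send_rows(moves=[[[0,0,0,0,0,4,255],[0,0,0,0,0,10,255],[0,0,0,0,0,16,255],[0,0,0,0,0,20,255],[0,0,0,0,0,20,255]]])

```text
time: 4.42
tcp_pos: [435.1, -236.9, 241.7]
tool_rot: [-0.0, 0.842, -0.539, 0.005]
force: [-0.4, 0.5, -1.7]
gripper_width: 10.7
```

```bash
python3 look.py 3
```

```text
4.425 [ 0.75  0.3  -0.41  1.82  0.14  1.03 -0.85] [ 435.09033057 -236.91467661  241.71874825] [-9.78611989e-05  8.42123064e-01 -5.39261738e-01  5.05115792e-03] [-0.39152868  0.49129667 -1.66383656] [ 0.01338591 -0.02476511  0.00649615] 10.697913710850624
[[ 0.4183 -0.9082  0.0086]
 [-0.9083 -0.4184 -0.0053]
 [ 0.0084 -0.0056 -0.9999]]
scene [435 120]
crop origin [385  70]
top [440 240]
crop origin [390 190]
```

View pics/look3.png

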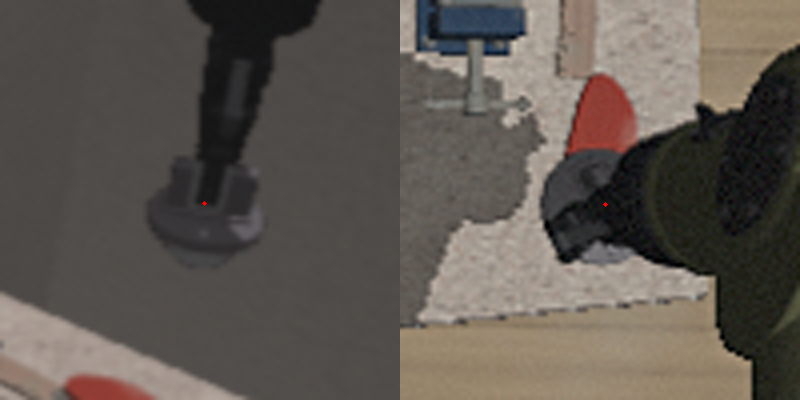

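```bash
cat > tgt.py <<'E'
from rect import *
from scipy.spatial.transform import Rotation as Ro
MOUTH=np.array([511.1,-50.0,154.6])
def pose(ang,L,off=14.1,ox=0,oy=0):
    a=np.radians(ang);lx=np.cos(a)*X+np.sin(a)*Y;ly=np.cross(Z,lx)
    M=np.stack([-ly,-lx,-Z],1)
    return M,MOUTH+(L-off)*Z+ox*X+oy*Y
def delta(ang,L,**k):
    s=bot.read_state();M,p=pose(ang,L,**k)
    C=Ro.from_quat(s['tool_rot'],scalar_first=True)
    rv=np.degrees((Ro.from_matrix(M)*C.inv()).as_rotvec())
    print('turn',rv.round(2),'|',np.linalg.norm(rv).round(1),'shift cm',((p-s['tcp_pos'])/10).round(3))
if __name__=="__main__":
    import sys
    print('X',X.round(4),'Y',Y.round(4),'Z',Z.round(4))
    delta(float(sys.argv[1]),float(sys.argv[2]))
    s=bot.read_state();C=Ro.from_quat(s['tool_rot'],scalar_first=True).as_matrix()
    lb=s['tcp_pos']-14.1*C[:,2];dl=lb-MOUTH
    print('now lid_bar in jar',dl@X,dl@Y,dl@Z,'ang',np.degrees(np.arctan2(-C[:,1]@Y,-C[:,1]@X)),'tilt',(-C[:,2]@X).round(3),(-C[:,2]@Y).round(3),s['force'].round(2),'F jar',(s['force']@X).round(2),(s['force']@Y).round(2),(s['force']@Z).round(2),'Tz',(s['wrist_torque']@Z).round(3),s['time'],s['joints'].round(2))
E
python3 tgt.py 57.5 105
```

```text
X [ 0.8651 -0.0408  0.5   ] Y [0.0471 0.9989 0.    ] Z [-0.4994  0.0236  0.866 ]
turn [ -9.16 -28.7   29.38] | 42.1 shift cm [ 3.247 18.847 -0.505]
now lid_bar in jar -10.859286289601954 -189.76247136131906 119.28479162655347 ang 30.916279980490284 tilt 0.497 0.002 [-0.41 -0.43 -2.45] F jar -1.56 -0.45 -1.93 Tz 0.019 4.525 [ 0.75  0.31 -0.41  1.83  0.14  1.03 -0.85]
```

Call:
send_rows(moves=[[[-2,-7,7,0.8,4.7,0.5,255],[-4.5,-14,14.5,1.6,9.4,0.5,255],[-7,-21.5,22,2.4,14,0,255],[-9.16,-28.7,29.38,3.25,18.8,-0.5,255],[-9.16,-28.7,29.38,3.25,18.8,-0.5,255],[-9.16,-28.7,29.38,3.25,18.8,-0.5,255],[-9.16,-28.7,29.38,3.25,18.8,-0.5,255],[-9.16,-28.7,29.38,3.25,18.8,-0.5,255]]])

```text
time: 5.52
tcp_pos: [466.1, -49.0, 233.3]
tool_rot: [-0.067, 0.92, -0.293, 0.25]
force: [0.3, 0.3, -1.1]
gripper_width: 10.8
```

```bash
python3 look.py 4; python3 tgt.py 57.5 105
```

```text
5.525 [ 0.64  0.06 -0.61  2.33  0.16  0.24 -0.73] [466.14258051 -49.04676178 233.31571322] [-0.06657885  0.92048045 -0.29292322  0.24995795] [ 0.30199471  0.26229792 -1.07734525] [ 0.00178093  0.68883135 -0.04522182] 10.785793451871935
[[ 0.7034 -0.506   0.4992]
 [-0.5725 -0.8195 -0.0239]
 [ 0.4212 -0.269  -0.8662]]
scene [385 150]
crop origin [335 100]
top [366 227]
crop origin [316 177]
X [ 0.8651 -0.0408  0.5   ] Y [0.0471 0.9989 0.    ] Z [-0.4994  0.0236  0.866 ]
turn [-0.02 -0.01  0.07] | 0.1 shift cm [-0.028  0.097 -0.003]
now lid_bar in jar 0.2980466695791222 -0.9476417135339156 104.85814774948552 ang 57.43378654213422 tilt 0.0 0.0 [ 0.46  0.61 -1.66] F jar -0.45 0.63 -1.65 Tz 0.006 5.625 [ 0.64  0.06 -0.61  2.33  0.16  0.24 -0.73]
```

View pics/look4.png

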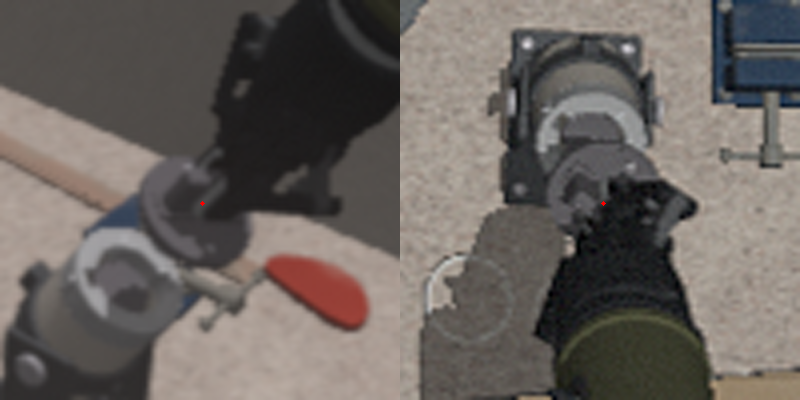

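```bash
python3 - <<'E'
from tgt import *
s=bot.read_state()
for n in("scene","top"):
    z=np.load(f"{n}4.npz");p,d=z['p'],z['d'];C=cloud(n,d)
    J=np.stack([(C-MOUTH)@X,(C-MOUTH)@Y,(C-MOUTH)@Z],-1)
    m=(abs(J[...,2]-80)<9)&(np.hypot(J[...,0],J[...,1])<46)&(d>0)
    q=J[m];print(n,m.sum(),np.histogram(q[:,2],bins=np.arange(70,90,1))[0])
    f=m&(abs(J[...,2]-np.median(q[:,2]))<3);q=J[f]
    A=np.c_[q[:,:2],np.ones(len(q))];print('plane',np.linalg.lstsq(A,q[:,2],rcond=None)[0])
    # outer boundary by angular bins
    c=np.zeros(2)
    for _ in range(5):
        w=q[:,:2]-c;a=np.degrees(np.arctan2(w[:,1],w[:,0]))//10;r=np.hypot(*w.T)
        b=np.array([q[a==k][np.argmax(r[a==k]),:2] for k in np.unique(a) if r[a==k].max()>30])
        S=np.linalg.lstsq(np.c_[2*b,np.ones(len(b))],(b**2).sum(1),rcond=None)[0];c=S[:2]
    print(' flange c',c,'R',np.sqrt(S[2]+c@c),len(b))
    # rim now
    k=(abs(J[...,2])<4)&(np.hypot(J[...,0],J[...,1])<42)&(d>0)&(p.max(2)>110)
    print(' rim z',np.median(J[k][:,2]),k.sum())
    zz=np.zeros((100,100),np.uint8)
    g=p.astype(float).mean(2)
    a=np.arange(-50,50.1,.25);gx,gy=np.meshgrid(a,a,indexing='ij')
    I=samp(n,g,MOUTH,gx,gy,z=83)[::-1,::-1];I=np.clip(I*1.6,0,255).astype(np.uint8)
    I=cv2.cvtColor(I,cv2.COLOR_GRAY2BGR);cv2.circle(I,(200,200),150,(0,255,0),1);cv2.circle(I,(200,200),1,(0,0,255),-1)
    cv2.imwrite(f"pics/lid4_{n}.png",I)
cv2.imwrite("pics/lid4.png",cv2.hconcat([cv2.imread("pics/lid4_scene.png"),cv2.imread("pics/lid4_top.png")])[:,:800])
E
```

```text
scene 406 [  0   0   0   0   1   2   3   6   4  13   8  19  54  83 101  72  23  10
   7]
plane [-3.53526376e-03 -1.01356849e-02  8.41998209e+01]
 flange c [-0.61422181 -2.93774204] R 36.776217101436416 29
 rim z 0.776388423272218 196
top 298 [ 0  0  0  2  2  3  7  7 11 28 46 68 62 24 21  8  6  2  1]
plane [-7.50108661e-04  2.16538997e-03  8.16839314e+01]
 flange c [ 2.40215873 -2.61539298] R 35.85801162335373 25
 rim z -1.46748993004216 150
```

View pics/lid4.png

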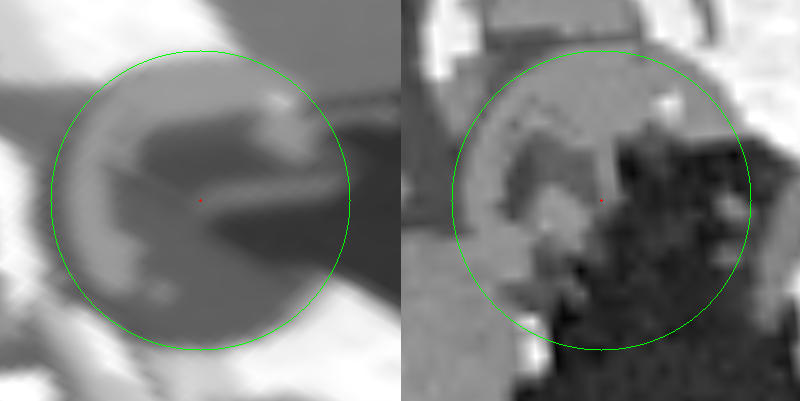

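Call:
send_rows(moves=[[[0,0,0,0.8,0.1,-1.3,255],[0,0,0,1.6,0.1,-2.7,255],[0,0,0,2.32,0.0,-4.1,255],[0,0,0,2.32,0.0,-4.1,255],[0,0,0,2.32,0.0,-4.1,255]]])

```text
time: 6.25
tcp_pos: [489.3, -49.1, 192.0]
tool_rot: [-0.067, 0.921, -0.293, 0.25]
force: [0.3, -0.5, -0.2]
gripper_width: 10.7
```

```bash
python3 look.py 5; python3 tgt.py 57.5 50
```

```text
6.25 [ 0.62  0.19 -0.67  2.36  0.95  0.18 -1.53] [489.26179396 -49.11465736 191.95916587] [-0.0666378   0.92057285 -0.29290174  0.24962693] [ 0.28226091 -0.52416047 -0.2015799 ] [ 0.06148442  0.71479166 -0.00096822] 10.734711412905286
[[ 0.7038 -0.506   0.4986]
 [-0.5725 -0.8195 -0.0235]
 [ 0.4206 -0.2689 -0.8665]]
scene [375 160]
crop origin [325 110]
top [364 219]
crop origin [314 169]
X [ 0.8651 -0.0408  0.5   ] Y [0.0471 0.9989 0.    ] Z [-0.4994  0.0236  0.866 ]
turn [-0.03 -0.01  0.1 ] | 0.1 shift cm [ 0.397 -0.004 -0.672]
now lid_bar in jar -0.0699413485846101 -0.14194148201861742 57.800927955012604 ang 57.39680201913336 tilt 0.0 0.001 [-0.58 -0.03 -1.2 ] F jar -1.1 -0.05 -0.75 Tz -0.033 6.35 [ 0.61  0.19 -0.66  2.36  0.95  0.18 -1.53]
```

View pics/look5.png

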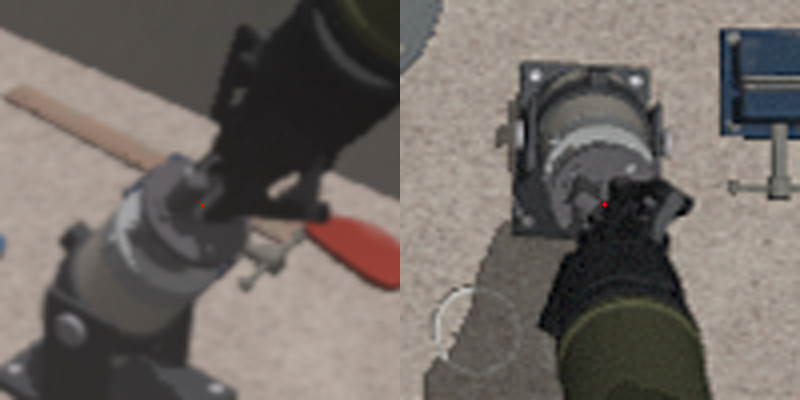

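Call:
send_rows(moves=[[[0,0,0,0.2,0,-0.34,255],[0,0,0,0.4,0.02,-0.68,255],[0,0,0,0.4,0.02,-0.68,255]]])

```text
time: 6.72
tcp_pos: [493.3, -48.9, 185.8]
tool_rot: [-0.066, 0.92, -0.293, 0.25]
force: [0.8, -0.0, -1.2]
gripper_width: 10.6
```

```bash
python3 tgt.py 57.5 45
```

```text
X [ 0.8651 -0.0408  0.5   ] Y [0.0471 0.9989 0.    ] Z [-0.4994  0.0236  0.866 ]
turn [-0.01 -0.    0.1 ] | 0.1 shift cm [ 0.241 -0.037 -0.443]
now lid_bar in jar 0.11482520338371671 0.2650733355630684 50.04620433016216 ang 57.40571029795711 tilt 0.0 0.001 [ 0.75 -0.02 -1.24] F jar 0.03 0.02 -1.45 Tz 0.019 6.725 [ 0.6   0.21 -0.66  2.36  1.09  0.18 -1.67]
```

Free so far, so I advance to 45 and then 43, watching the forces.

Call:
send_rows(moves=[[[0,0,0,0.12,-0.01,-0.22,255],[0,0,0,0.25,-0.01,-0.44,255],[0,0,0,0.25,-0.01,-0.44,255]]])

```text
time: 7.1
tcp_pos: [495.7, -49.1, 181.6]
tool_rot: [-0.066, 0.92, -0.293, 0.25]
force: [-0.8, 0.6, -1.2]
gripper_width: 10.5
```

```bash
python3 tgt.py 57.5 42.5
```

```text
X [ 0.8651 -0.0408  0.5   ] Y [0.0471 0.9989 0.    ] Z [-0.4994  0.0236  0.866 ]
turn [0.   0.01 0.1 ] | 0.1 shift cm [ 0.117 -0.027 -0.242]
now lid_bar in jar 0.1809179164255319 0.22881003126641683 45.18713726447952 ang 57.41488545149467 tilt -0.0 0.001 [-0.82  0.62 -1.2 ] F jar -1.34 0.58 -0.62 Tz 0.131 7.1 [ 0.59  0.22 -0.65  2.37  1.18  0.18 -1.76]
```

Call:
send_rows(moves=[[[0,0,0,0.1,0,-0.17,255],[0,0,0,0.2,0,-0.35,255],[0,0,0,0.2,0,-0.35,255]]])

```text
time: 7.48
tcp_pos: [497.8, -49.0, 178.0]
tool_rot: [-0.066, 0.921, -0.293, 0.25]
force: [-0.7, 0.5, -1.6]
gripper_width: 10.8
```

```bash
python3 tgt.py 57.5 40
```

```text
X [ 0.8651 -0.0408  0.5   ] Y [0.0471 0.9989 0.    ] Z [-0.4994  0.0236  0.866 ]
turn [0.   0.   0.08] | 0.1 shift cm [ 0.039 -0.042 -0.099]
now lid_bar in jar 0.1392793325428272 0.4137603383146382 41.059359202991416 ang 57.434430099878234 tilt -0.0 0.001 [-0.67  0.53 -1.57] F jar -1.38 0.5 -1.01 Tz 0.097 7.475 [ 0.57  0.23 -0.64  2.37  1.24  0.18 -1.82]
```

Call:
send_rows(moves=[[[0,0,0,0.1,-0.02,-0.17,255],[0,0,0,0.2,-0.02,-0.35,255],[0,0,0,0.2,-0.02,-0.35,255]]])

```text
time: 7.85
tcp_pos: [499.8, -49.1, 174.4]
tool_rot: [-0.066, 0.921, -0.293, 0.25]
force: [-2.1, 0.4, 1.2]
gripper_width: 10.7
```

```bash
python3 tgt.py 57.5 33
```

```text
X [ 0.8651 -0.0408  0.5   ] Y [0.0471 0.9989 0.    ] Z [-0.4994  0.0236  0.866 ]
turn [ 0.   -0.01  0.06] | 0.1 shift cm [ 0.188 -0.043 -0.342]
now lid_bar in jar 0.06957119241949528 0.3492211195840909 36.914872374354616 ang 57.446194301714776 tilt 0.0 0.001 [-2.1   0.37  1.21] F jar -1.22 0.27 2.1 Tz 0.138 7.85 [ 0.56  0.24 -0.63  2.37  1.31  0.18 -1.89]
```

Lugs are in the slots: at 36.9 the axial force rose about 3 N, which matches the spring. I'll press down to the flange stop.

Call:
send_rows(moves=[[[0,0,0,0.1,-0.02,-0.18,255],[0,0,0,0.2,-0.03,-0.36,255],[0,0,0,0.32,-0.04,-0.55,255],[0,0,0,0.32,-0.04,-0.55,255],[0,0,0,0.32,-0.04,-0.55,255]]])

```text
time: 8.48
tcp_pos: [503.0, -49.4, 169.0]
tool_rot: [-0.066, 0.921, -0.292, 0.25]
force: [-4.5, -0.3, 5.2]
gripper_width: 10.7
```

```bash
python3 tgt.py 57.5 30.5
```

```text
X [ 0.8651 -0.0408  0.5   ] Y [0.0471 0.9989 0.    ] Z [-0.4994  0.0236  0.866 ]
turn [ 0.01 -0.    0.05] | 0.1 shift cm [-0.01  -0.017 -0.016]
now lid_bar in jar 0.1583522385768763 0.1801460662172951 30.590688453011943 ang 57.45900261988821 tilt 0.0 0.001 [-4.53 -0.31  5.23] F jar -1.29 -0.52 6.79 Tz 0.132 8.475 [ 0.54  0.26 -0.61  2.37  1.41  0.18 -1.99]
```

Call:
send_rows(moves=[[[0,0,0,0.04,-0.01,-0.07,255],[0,0,0,0.04,-0.01,-0.07,255]]])

```text
time: 8.72
tcp_pos: [503.4, -49.5, 168.5]
tool_rot: [-0.066, 0.921, -0.292, 0.25]
force: [-5.1, -0.1, 7.1]
gripper_width: 10.3
```

```bash
python3 tgt.py 30 30.3
```

```text
X [ 0.8651 -0.0408  0.5   ] Y [0.0471 0.9989 0.    ] Z [-0.4994  0.0236  0.866 ]
turn [ 13.75  -0.64 -23.76] | 27.5 shift cm [-0.042 -0.007  0.017]
now lid_bar in jar 0.26580731178591144 0.09885422676819736 29.941416955523042 ang 57.46184930963064 tilt -0.0 0.001 [-5.14 -0.14  7.1 ] F jar -0.89 -0.39 8.71 Tz -0.031 8.725 [ 0.54  0.26 -0.61  2.37  1.42  0.18 -2.  ]
```

Call:
send_rows(moves=[[[3.5,-0.17,-6.1,0,0,0,255],[7,-0.33,-12.1,0,0,0,255],[10,-0.47,-17.3,0,0,0,255],[10,-0.47,-17.3,0,0,0,255]]])

```text
time: 9.22
tcp_pos: [503.5, -49.6, 168.5]
tool_rot: [-0.109, 0.855, -0.448, 0.235]
force: [-3.4, 0.4, 5.6]
gripper_width: 10.7
```

```bash
python3 tgt.py 0 30.2
```

```text
X [ 0.8651 -0.0408  0.5   ] Y [0.0471 0.9989 0.    ] Z [-0.4994  0.0236  0.866 ]
turn [ 18.7   -0.87 -32.36] | 37.4 shift cm [-0.043 -0.006  0.   ]
now lid_bar in jar 0.36133725535730576 0.08626583782152104 29.985783794476745 ang 37.38308691267562 tilt -0.0 0.0 [-3.4   0.37  5.58] F jar -0.17 0.21 6.54 Tz -0.137 9.225 [ 0.54  0.26 -0.61  2.37  1.42  0.18 -2.35]
```

Joint 7 runs toward its -2.89 limit when I twist this way. I'll turn back to the slots, withdraw, turn the lid half a turn (it is symmetric) and re-insert it.

Call:
send_rows(moves=[[[-3.5,0.17,6.1,0,0,0,255],[-7,0.33,12.1,0,0,0,255],[-10,0.47,17.4,0,0,0,255],[-10,0.47,17.4,0,0,0,255],[-10,0.47,17.4,-0.4,0.02,0.7,255],[-10,0.47,17.4,-0.8,0.04,1.4,255]]])

```text
time: 9.98
tcp_pos: [495.2, -49.1, 182.3]
tool_rot: [-0.067, 0.92, -0.293, 0.25]
force: [0.3, 0.2, -1.2]
gripper_width: 10.4
```

```bash
python3 tgt.py 57.5 105
```

```text
X [ 0.8651 -0.0408  0.5   ] Y [0.0471 0.9989 0.    ] Z [-0.4994  0.0236  0.866 ]
turn [-0.1  -0.02  0.14] | 0.2 shift cm [-2.95   0.127  5.099]
now lid_bar in jar 0.08321785469102849 0.11161244829085758 46.07666290700117 ang 57.32698524480215 tilt 0.0 -0.0 [ 0.27  0.23 -1.21] F jar -0.38 0.25 -1.18 Tz 0.128 9.975 [ 0.64  0.23 -0.72  2.37  1.19  0.2  -1.77]
```

Call:
send_rows(moves=[[[0,0,0,-0.9,0.04,1.5,255],[0,0,0,-1.9,0.1,3.2,255],[0,0,0,-2.95,0.13,5.1,255],[-4.99,0.24,8.66,-2.95,0.13,5.1,255],[-9.98,0.47,17.3,-2.95,0.13,5.1,255],[-14.97,0.71,26,-2.95,0.13,5.1,255],[-19.96,0.94,34.6,-2.95,0.13,5.1,255],[-24.95,1.18,43.3,-2.95,0.13,5.1,255],[-29.94,1.42,52,-2.95,0.13,5.1,255],[-34.93,1.65,60.6,-2.95,0.13,5.1,255],[-39.92,1.89,69.3,-2.95,0.13,5.1,255],[-44.9,2.12,77.9,-2.95,0.13,5.1,255],[-44.9,2.12,77.9,-2.95,0.13,5.1,255]]])

```text
time: 11.6
tcp_pos: [465.5, -48.0, 233.1]
tool_rot: [0.129, 0.859, 0.441, 0.224]
force: [1.3, -0.1, -1.1]
gripper_width: 10.5
```

```bash
python3 tgt.py 237.5 105
```

```text
X [ 0.8651 -0.0408  0.5   ] Y [0.0471 0.9989 0.    ] Z [-0.4994  0.0236  0.866 ]
turn [-45.11   2.09  78.34] | 90.4 shift cm [0.022 0.018 0.023]
now lid_bar in jar -0.28056077010398894 -0.18990390065204696 104.90092451132381 ang 147.07989990755743 tilt 0.001 0.0 [ 1.28 -0.12 -1.1 ] F jar 0.56 -0.05 -1.6 Tz 0.002 11.6 [ 1.3   0.17 -1.41  2.33  0.73  0.34  0.24]
```

Call:
send_rows(moves=[[[-4.99,0.24,8.66,0,0,0,255],[-9.98,0.47,17.3,0,0,0,255],[-14.97,0.71,26,0,0,0,255],[-19.96,0.94,34.6,0,0,0,255],[-24.95,1.18,43.3,0,0,0,255],[-29.94,1.42,52,0,0,0,255],[-34.93,1.65,60.6,0,0,0,255],[-39.92,1.89,69.3,0,0,0,255],[-45.1,2.09,78.3,0.02,0.02,0.02,255],[-45.1,2.09,78.3,0.02,0.02,0.02,255],[-45.1,2.09,78.3,0.02,0.02,0.02,255]]])

```text
time: 12.98
tcp_pos: [465.6, -48.0, 233.2]
tool_rot: [0.25, 0.295, 0.92, 0.067]
force: [-0.2, 0.0, -1.0]
gripper_width: 10.9
```

```bash
python3 look.py 6;python3 tgt.py 237.5 105
```

```text
12.975 [ 1.31  0.17 -1.42  2.33  0.74  0.34  1.8 ] [465.60312243 -47.96115552 233.20717726] [0.24990748 0.29537384 0.91965896 0.06729004] [-0.18930274  0.01349149 -0.95695334] [ 0.00501137  0.67400143 -0.01057016] 10.87866797638355
[[-0.7006  0.5097  0.4994]
 [ 0.5769  0.8165 -0.0239]
 [-0.4199  0.2714 -0.866 ]]
scene [385 150]
crop origin [335 100]
top [365 227]
crop origin [315 177]
X [ 0.8651 -0.0408  0.5   ] Y [0.0471 0.9989 0.    ] Z [-0.4994  0.0236  0.866 ]
turn [-0.12  0.01  0.23] | 0.3 shift cm [0.007 0.002 0.009]
now lid_bar in jar -0.10303112116140767 -0.022774678352228923 104.96082908979025 ang -122.76262258881684 tilt -0.0 0.0 [ 0.6   0.01 -1.98] F jar -0.47 0.04 -2.01 Tz 0.022 13.075 [ 1.31  0.17 -1.42  2.33  0.74  0.34  1.81]
```

View pics/look6.png

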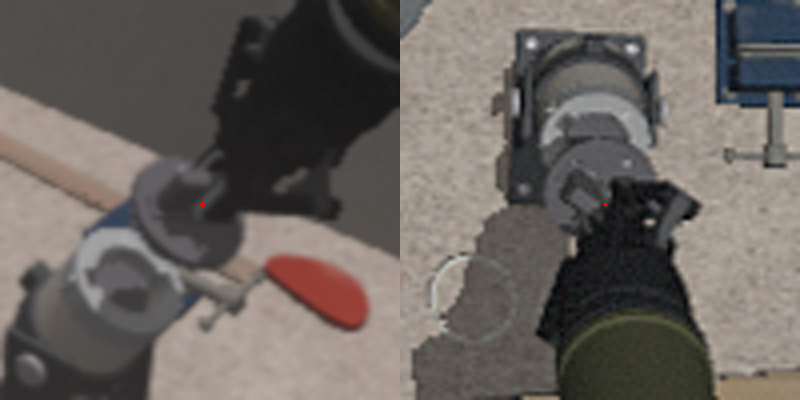

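```bash
cat > fl.py <<'E'
from tgt import *
import sys
def fl(k,n,h):
    z=np.load(f"{n}{k}.npz");p,d=z['p'],z['d'];C=cloud(n,d)
    J=np.stack([(C-MOUTH)@X,(C-MOUTH)@Y,(C-MOUTH)@Z],-1)
    m=(abs(J[...,2]-h)<9)&(np.hypot(J[...,0],J[...,1])<46)&(d>0)
    q=J[m];f=m&(abs(J[...,2]-np.median(q[:,2]))<3);q=J[f]
    c=np.zeros(2)
    for _ in range(5):
        w=q[:,:2]-c;a=np.degrees(np.arctan2(w[:,1],w[:,0]))//10;r=np.hypot(*w.T)
        b=np.array([q[a==t][np.argmax(r[a==t]),:2] for t in np.unique(a) if r[a==t].max()>31])
        # fixed radius fit
        c=so.least_squares(lambda c:np.hypot(*(b-c).T)-36.5,c,loss='soft_l1').x
    print(k,n,c.round(2),np.median(q[:,2]).round(1))
for k in(4,6):
    for n in("scene","top"): fl(k,n,82)
E
python3 fl.py
```

```text
4 scene [-0.45 -2.74] 84.2
4 top [ 2.   -3.01] 81.8
6 scene [1.42 2.07] 84.3
6 top [4.37 2.1 ] 81.8
```

```bash
cat > t2.py <<'E'
from tgt import *
import sys
c=np.array([-1.0,-1.8])
def go(a,L):
    r=np.radians(a);t=c-2.3*np.array([np.cos(r),np.sin(r)])
    print(a,L,end=' ');delta(a+180,L,ox=t[0],oy=t[1])
s=bot.read_state();C=Ro.from_quat(s['tool_rot'],scalar_first=True).as_matrix()
u=C[:,1]; lb=s['tcp_pos']-14.1*C[:,2]+2.3*u-MOUTH
print('lid in jar',(lb@X-c[0]).round(2),(lb@Y-c[1]).round(2),'L',(lb@Z).round(2),'ang',np.degrees(np.arctan2(u@Y,u@X)).round(2),'F',(s['force']@X).round(2),(s['force']@Y).round(2),(s['force']@Z).round(2),'Tz',(s['wrist_torque']@Z).round(3),s['time'],s['joints'].round(2),s['gripper_width'].round(1))
for a in sys.argv[1:]: go(*map(float,a.split(',')))
E
python3 t2.py 57.5,105 57.5,52 57.5,48
```

```text
Traceback (most recent call last):
  File "t2.py", line 9, in <module>
    print('lid in jar',(lb@X-c[0]).round(2),(lb@Y-c[1]).round(2),'L',(lb@Z).round(2),'ang',np.degrees(np.arctan2(u@Y,u@X)).round(2),'F',(s['force']@X).round(2),(s['force']@Y).round(2),(s['force']@Z).round(2),'Tz',(s['wrist_torque']@Z).round(3),s['time'],s['joints'].round(2),s['gripper_width'].round(1))
                                                                                                                                                                                                                                                                                   ^^^^^^^^^^^^^^^^^^^^^^^^
AttributeError: 'float' object has no attribute 'round'
```

```bash
sed -i "s/s\['gripper_width'\].round(1)/round(s['gripper_width'],1)/" t2.py
python3 t2.py 57.5,105 57.5,52 57.5,48
```

```text
lid in jar 2.14 3.71 L 104.96 ang 57.24 F -0.47 0.04 -2.01 Tz 0.022 13.075 [ 1.31  0.17 -1.42  2.33  0.74  0.34  1.81] 10.4
57.5 105.0 turn [-0.12  0.01  0.23] | 0.3 shift cm [-0.204 -0.362 -0.103]
57.5 52.0 turn [-0.12  0.01  0.23] | 0.3 shift cm [ 2.443 -0.487 -4.693]
57.5 48.0 turn [-0.12  0.01  0.23] | 0.3 shift cm [ 2.643 -0.496 -5.04 ]
```

Call:
send_rows(moves=[[[-0.1,0,0.2,-0.2,-0.36,-0.1,255],[-0.1,0,0.2,0.6,-0.4,-1.5,255],[-0.1,0,0.2,1.5,-0.44,-3.1,255],[-0.1,0,0.2,2.1,-0.47,-4.1,255],[-0.1,0,0.2,2.44,-0.49,-4.7,255],[-0.1,0,0.2,2.44,-0.49,-4.7,255],[-0.1,0,0.2,2.44,-0.49,-4.7,255]]])

```text
time: 13.95
tcp_pos: [489.9, -52.8, 186.3]
tool_rot: [0.25, 0.293, 0.921, 0.067]
force: [-0.1, 0.4, -1.4]
gripper_width: 10.6
```

```bash
python3 t2.py 57.5,46 57.5,43 57.5,40
```

```text
lid in jar -0.12 -0.06 L 52.12 ang 57.43 F -0.78 0.42 -1.19 Tz 0.018 13.95 [ 0.81  0.24 -0.91  2.37  1.2   0.25  1.36] 10.6
57.5 46.0 turn [-0.04  0.01  0.06] | 0.1 shift cm [ 0.316 -0.009 -0.523]
57.5 43.0 turn [-0.04  0.01  0.06] | 0.1 shift cm [ 0.466 -0.016 -0.783]
57.5 40.0 turn [-0.04  0.01  0.06] | 0.1 shift cm [ 0.616 -0.023 -1.043]
```

Call:
send_rows(moves=[[[0,0,0,0.16,-0.01,-0.26,255],[0,0,0,0.32,-0.01,-0.52,255],[0,0,0,0.46,-0.02,-0.78,255],[0,0,0,0.46,-0.02,-0.78,255],[0,0,0,0.46,-0.02,-0.78,255]]])

```text
time: 14.58
tcp_pos: [494.5, -52.9, 178.5]
tool_rot: [0.25, 0.293, 0.921, 0.067]
force: [0.7, 0.9, -0.7]
gripper_width: 10.7
```

```bash
python3 t2.py 57.5,38 57.5,30.3
```

```text
lid in jar -0.03 0.07 L 43.03 ang 57.44 F 0.19 0.88 -0.95 Tz 0.059 14.575 [ 0.76  0.26 -0.86  2.37  1.31  0.24  1.26] 10.7
57.5 38.0 turn [-0.04  0.    0.05] | 0.1 shift cm [ 0.254 -0.02  -0.434]
57.5 30.3 turn [-0.04  0.    0.05] | 0.1 shift cm [ 0.638 -0.038 -1.101]
```

Free again past the 45 mm rim level, so I press down in stages.

Call:
send_rows(moves=[[[0,0,0,0.13,-0.01,-0.22,255],[0,0,0,0.25,-0.02,-0.43,255],[0,0,0,0.25,-0.02,-0.43,255]]])

```text
time: 14.95
tcp_pos: [497.1, -53.0, 174.1]
tool_rot: [0.25, 0.292, 0.921, 0.067]
force: [-1.1, 0.2, 1.1]
gripper_width: 10.3
```

```bash
python3 t2.py 57.5,30.3 57.5,30
```

```text
lid in jar -0.03 0.06 L 37.92 ang 57.45 F -0.45 0.18 1.49 Tz 0.115 14.95 [ 0.73  0.27 -0.84  2.37  1.37  0.24  1.2 ] 10.3
57.5 30.3 turn [-0.04 -0.01  0.03] | 0.1 shift cm [ 0.383 -0.025 -0.658]
57.5 30.0 turn [-0.04 -0.01  0.03] | 0.1 shift cm [ 0.398 -0.026 -0.684]
```

Call:
send_rows(moves=[[[0,0,0,0.13,-0.01,-0.23,255],[0,0,0,0.26,-0.02,-0.45,255],[0,0,0,0.4,-0.03,-0.69,255],[0,0,0,0.4,-0.03,-0.69,255],[0,0,0,0.4,-0.03,-0.69,255]]])

```text
time: 15.58
tcp_pos: [501.2, -53.2, 167.2]
tool_rot: [0.25, 0.292, 0.921, 0.067]
force: [-4.3, -0.3, 4.9]
gripper_width: 10.5
```

```bash
python3 t2.py 50,30 40,30 30,30 20,30 10,30 0,30 -10,30 -20,30 -26,30
```

```text
lid in jar 0.07 0.07 L 29.92 ang 57.46 F -1.27 -0.46 6.38 Tz -0.052 15.575 [ 0.71  0.29 -0.82  2.38  1.46  0.25  1.1 ] 10.5
50.0 30.0 turn [ 3.71 -0.17 -6.48] | 7.5 shift cm [-0.031  0.011 -0.009]
40.0 30.0 turn [  8.7   -0.4  -15.14] | 17.5 shift cm [-0.054  0.041 -0.023]
30.0 30.0 turn [ 13.7   -0.63 -23.8 ] | 27.5 shift cm [-0.072  0.075 -0.034]
20.0 30.0 turn [ 18.69  -0.87 -32.46] | 37.5 shift cm [-0.085  0.112 -0.043]
10.0 30.0 turn [ 23.69  -1.1  -41.12] | 47.5 shift cm [-0.093  0.151 -0.048]
0.0 30.0 turn [ 28.68  -1.33 -49.78] | 57.5 shift cm [-0.094  0.191 -0.05 ]
-10.0 30.0 turn [ 33.68  -1.57 -58.44] | 67.5 shift cm [-0.089  0.231 -0.048]
-20.0 30.0 turn [ 38.68  -1.8  -67.1 ] | 77.5 shift cm [-0.078  0.269 -0.043]
-26.0 30.0 turn [ 41.67  -1.94 -72.29] | 83.5 shift cm [-0.069  0.291 -0.038]
```

Call:
send_rows(moves=[[[0,0,0,0.02,0,-0.03,255],[3.71,-0.17,-6.48,-0.02,0.01,-0.04,255],[8.7,-0.4,-15.14,-0.04,0.04,-0.05,255],[13.7,-0.63,-23.8,-0.05,0.08,-0.06,255],[18.69,-0.87,-32.46,-0.07,0.11,-0.07,255],[23.69,-1.1,-41.12,-0.08,0.15,-0.07,255],[28.68,-1.33,-49.78,-0.08,0.19,-0.08,255],[28.68,-1.33,-49.78,-0.08,0.19,-0.08,255]]])

```text
time: 16.58
tcp_pos: [499.7, -51.2, 166.3]
tool_rot: [0.187, 0.7, 0.666, 0.179]
force: [-9.1, 0.9, 11.1]
gripper_width: 11.0
```

```bash
python3 t2.py 0,30 -8,29.7 -16,29.7 -23,29.7 -27,29.7
```

```text
lid in jar -0.63 0.04 L 29.86 ang -0.13 F -2.37 0.47 14.17 Tz -0.07 16.575 [ 0.68  0.28 -0.79  2.38  1.48  0.24  0.08] 11.0
0.0 30.0 turn [-0.05 -0.03  0.12] | 0.1 shift cm [ 0.048 -0.007  0.043]
-8.0 29.7 turn [ 3.95 -0.22 -6.81] | 7.9 shift cm [0.066 0.025 0.019]
-16.0 29.7 turn [  7.94  -0.41 -13.74] | 15.9 shift cm [0.074 0.056 0.022]
-23.0 29.7 turn [ 11.43  -0.58 -19.8 ] | 22.9 shift cm [0.083 0.082 0.027]
-27.0 29.7 turn [ 13.43  -0.67 -23.26] | 26.9 shift cm [0.09  0.096 0.03 ]
```

Call:
send_rows(moves=[[[3.95,-0.2,-6.8,0.05,0.03,0.03,255],[7.94,-0.4,-13.74,0.06,0.06,0.03,255],[10,-0.5,-17.3,0.07,0.07,0.04,255],[10,-0.5,-17.3,0.07,0.07,0.04,255]]])

```text
time: 17.08
tcp_pos: [500.1, -50.3, 166.6]
tool_rot: [0.153, 0.805, 0.534, 0.209]
force: [-6.4, 0.5, 6.5]
gripper_width: 10.3
```

```bash
python3 t2.py -20,30 -23,30 -25,30 -28,30
```

```text
lid in jar -0.34 0.14 L 29.92 ang -20.16 F -2.28 0.2 8.88 Tz -0.118 17.075 [ 0.67  0.28 -0.78  2.38  1.47  0.24 -0.27] 10.3
-20.0 30.0 turn [-0.09 -0.02  0.13] | 0.2 shift cm [ 0.025 -0.016  0.024]
-23.0 30.0 turn [ 1.41 -0.09 -2.46] | 2.8 shift cm [ 0.029 -0.005  0.026]
-25.0 30.0 turn [ 2.41 -0.14 -4.2 ] | 4.8 shift cm [0.032 0.002 0.028]
-28.0 30.0 turn [ 3.9  -0.21 -6.79] | 7.8 shift cm [0.037 0.013 0.03 ]
```

No stop torque yet at -20°, so I go on in small steps.

Call:
send_rows(moves=[[[1.4,-0.07,-2.45,0.01,0,0,255],[2.4,-0.11,-4.2,0.01,0,0.01,255],[2.4,-0.11,-4.2,0.01,0,0.01,255]]])

```text
time: 17.45
tcp_pos: [500.0, -50.2, 166.5]
tool_rot: [0.144, 0.827, 0.5, 0.215]
force: [-5.3, 0.7, 6.4]
gripper_width: 10.6
```

```bash
python3 t2.py -28,30
```

```text
lid in jar -0.59 0.15 L 29.95 ang -24.98 F -1.37 0.41 8.2 Tz -0.052 17.45 [ 0.67  0.28 -0.77  2.38  1.47  0.24 -0.35] 10.6
-28.0 30.0 turn [ 1.5  -0.11 -2.61] | 3.0 shift cm [ 0.054 -0.007  0.036]
```

Call:
send_rows(moves=[[[1.5,-0.08,-2.6,0.01,0,0.01,255],[3,-0.14,-5.2,0.02,0,0.01,255],[3,-0.14,-5.2,0.02,0,0.01,255]]])

```text
time: 17.82
tcp_pos: [500.5, -49.3, 166.9]
tool_rot: [0.133, 0.85, 0.458, 0.222]
force: [-2.8, 1.5, 4.8]
gripper_width: 10.7
```

```bash
python3 t2.py -34,30
```

```text
lid in jar -0.07 0.86 L 30.02 ang -30.7 F -0.07 1.32 5.59 Tz 1.489 17.825 [ 0.67  0.28 -0.77  2.38  1.47  0.24 -0.45] 10.7
-34.0 30.0 turn [ 1.59 -0.06 -2.9 ] | 3.3 shift cm [ 0.01  -0.077  0.005]
```

The stop is reached: torque jumped to 1.5 Nm at about -30°. I'll ease the torque and let it rise with the spring while still holding it.

Call:
send_rows(moves=[[[-0.75,0.03,1.3,-0.02,-0.04,0,255],[-0.75,0.03,1.3,-0.07,-0.04,0.1,255],[-0.75,0.03,1.3,-0.15,-0.03,0.23,255],[-0.75,0.03,1.3,-0.23,-0.03,0.37,255],[-0.75,0.03,1.3,-0.23,-0.03,0.37,255]]])

```text
time: 18.45
tcp_pos: [498.5, -49.2, 170.4]
tool_rot: [0.135, 0.844, 0.47, 0.221]
force: [4.0, 1.7, -5.6]
gripper_width: 10.9
```

```bash
python3 t2.py -30,40
```

```text
lid in jar -0.03 0.8 L 34.07 ang -29.17 F 0.61 1.91 -6.84 Tz 0.925 18.45 [ 0.68  0.27 -0.78  2.38  1.42  0.23 -0.37] 10.9
-30.0 40.0 turn [ 0.29 -0.01 -0.79] | 0.8 shift cm [-0.296 -0.067  0.516]
```

Call:
send_rows(moves=[[[-1,0.05,1.7,0.03,-0.07,-0.06,255],[-1.8,0.08,3.1,0.03,-0.07,-0.06,255],[-1.8,0.08,3.1,0.03,-0.07,-0.06,255]]])

```text
time: 18.82
tcp_pos: [498.7, -50.2, 169.8]
tool_rot: [0.142, 0.829, 0.495, 0.216]
force: [-2.0, 1.1, 2.7]
gripper_width: 10.8
```

```bash
python3 t2.py -30,40; python3 look.py 7
```

```text
lid in jar -0.03 -0.05 L 33.45 ang -25.61 F -0.38 0.96 3.36 Tz 0.054 18.825 [ 0.68  0.27 -0.79  2.38  1.43  0.23 -0.32] 10.8
-30.0 40.0 turn [ 2.1  -0.1  -3.85] | 4.4 shift cm [-0.316  0.033  0.573]
18.825 [ 0.68  0.27 -0.79  2.38  1.43  0.23 -0.32] [498.70688322 -50.24569832 169.8029924 ] [0.14229034 0.82920793 0.49542384 0.21615479] [-1.96461036  1.0574045   2.71669917] [0.3542795  0.64718633 0.24928468] 10.756501908836253
[[ 0.4157  0.7601  0.4995]
 [ 0.8831 -0.4686 -0.0218]
 [ 0.2175  0.4502 -0.8661]]
scene [371 166]
crop origin [321 116]
top [364 216]
crop origin [314 166]
```

View pics/look7.png

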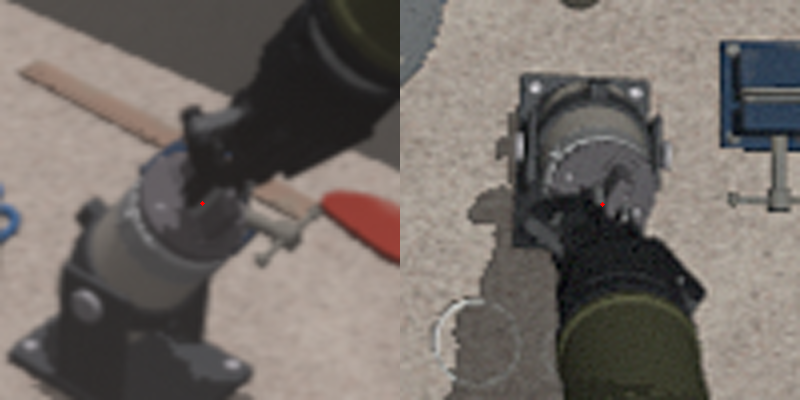

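Call:
send_rows(moves=[[[-1.5,0.07,2.6,0,0,0,255],[-3,0.14,5.2,0,0,0,255],[-3,0.14,5.2,0,0,0,255]]])

```text
time: 19.3
tcp_pos: [498.7, -50.1, 169.8]
tool_rot: [0.153, 0.802, 0.538, 0.209]
force: [-2.6, 2.7, 3.1]
gripper_width: 10.9
```

```bash
python3 t2.py -26,30
```

```text
lid in jar 0.07 0.33 L 33.47 ang -19.68 F -0.8 2.54 4.08 Tz -0.043 19.3 [ 0.69  0.28 -0.8   2.38  1.43  0.24 -0.21] 10.9
-26.0 30.0 turn [ 3.06 -0.15 -5.54] | 6.3 shift cm [ 0.176 -0.021 -0.299]
```

Call:
send_rows(moves=[[[-1.5,0.07,2.6,0,0,0,255],[-3,0.14,5.2,0,0,0,255],[-3,0.14,5.2,0,0,0,255]]])

```text
time: 19.68
tcp_pos: [498.8, -50.0, 169.9]
tool_rot: [0.163, 0.775, 0.577, 0.201]
force: [-3.2, 3.5, 3.7]
gripper_width: 10.4
```

```bash
python3 t2.py -26,30
```

```text
lid in jar 0.19 0.63 L 33.47 ang -13.94 F -1.05 3.39 4.88 Tz -1.495 19.675 [ 0.7   0.28 -0.81  2.38  1.43  0.24 -0.11] 10.4
-26.0 30.0 turn [  5.9   -0.29 -10.51] | 12.1 shift cm [ 0.171 -0.029 -0.301]
```

Turning back is blocked with -1.5 Nm, so the lid is held in the catch. I'll centre it in its play, open the fingers, then withdraw along the axis.

Call:
send_rows(moves=[[[2.1,-0.1,-3.7,0,-0.02,0,255],[4.2,-0.2,-7.3,-0.02,-0.03,0.02,255],[4.2,-0.2,-7.3,-0.02,-0.03,0.02,255],[4.2,-0.2,-7.3,-0.02,-0.03,0.02,0],[4.2,-0.2,-7.3,-0.02,-0.03,0.02,0],[4.2,-0.2,-7.3,-0.02,-0.03,0.02,0],[4.2,-0.2,-7.3,-0.02,-0.03,0.02,0],[4.2,-0.2,-7.3,-0.02,-0.03,0.02,0],[4.2,-0.2,-7.3,-0.02,-0.03,0.02,0]]])

```text
time: 20.8
tcp_pos: [498.5, -50.3, 170.0]
tool_rot: [0.148, 0.815, 0.519, 0.212]
force: [0.0, -0.1, -0.3]
gripper_width: 85.4
```

```bash
python3 t2.py
```

```text
lid in jar 0.0 -0.01 L 33.74 ang -22.36 F -0.13 -0.08 -0.24 Tz -0.003 20.8 [ 0.69  0.28 -0.8   2.38  1.43  0.24 -0.26] 85.4
```

Call:
send_rows(moves=[[[0,0,0,-1.5,0.07,2.6,0],[0,0,0,-3.5,0.2,6,0],[0,0,0,-6,0.3,10.4,0],[0,0,0,-10,0.3,14,0],[0,0,0,-14,0.3,16,0],[0,0,0,-14,-5,16,0],[0,0,0,-14,-10,16,0],[0,0,0,-14,-15,16,0],[0,0,0,-14,-15,16,0]]])

```text
time: 21.92
tcp_pos: [363.2, -170.3, 300.2]
tool_rot: [0.144, 0.817, 0.519, 0.205]
force: [1.2, -1.0, 0.3]
gripper_width: 85.4
```

```bash
python3 - <<'E'
from tgt import *
s=bot.read_state();print(s['time'],s['tcp_pos'],s['force'])
im=[]
for n in("scene","top"):
    p,d=capture(n);np.savez(f"{n}9.npz",p=p,d=d)
    uv=proj(n,MOUTH)[0].astype(int);x0,y0=uv-50
    im.append(cv2.resize(p[y0:y0+100,x0:x0+100,::-1],None,fx=4,fy=4,interpolation=cv2.INTER_CUBIC))
    C=cloud(n,d);J=np.stack([(C-MOUTH)@X,(C-MOUTH)@Y,(C-MOUTH)@Z],-1)
    rho=np.hypot(J[...,0]+1,J[...,1]+1.8)
    f=(rho<34)&(d>0)&(abs(J[...,2]-13)<6);b=(rho<28)&(d>0)&(J[...,2]>40)&(J[...,2]<60)
    print(n,'flange top h',f.sum(),np.median(J[f][:,2]),'bar top',b.sum(),np.median(J[b][:,2]),np.percentile(J[b][:,2],90))
    q=J[b][:,:2]; v=np.linalg.svd(q-q.mean(0))[2][0];print('bar angle',np.degrees(np.arctan2(v[1],v[0])),q.mean(0))
    for t in("slip_jar_centre","bottle_centre","stamp_centre"):
        for r in models.trace(t,n)[:1]:
            m=r['region']&(d>0);print(t,round(r['confidence'],2),r['bbox'],np.median(C[m],0).round())
cv2.imwrite("pics/fin.png",cv2.hconcat(im)); cv2.imwrite("pics/fins.png",np.load("scene9.npz")['p'][:,:,::-1])
E
```

```text
21.925 [ 363.19869873 -170.32167189  300.18306399] [ 1.18772216 -0.9715555   0.25042333]
scene flange top h 248 14.41532030528186 bar top 115 46.57788475758403 48.81818982377721
bar angle 158.42655059962465 [-1.35408079 -0.4644224 ]
slip_jar_centre 0.67 [314.1, 249.4, 338.0, 295.4] [422. 222.  84.]
bottle_centre 0.67 [303.7, 157.1, 322.1, 190.6] [679. -39.  60.]
stamp_centre 0.59 [206.8, 261.1, 228.8, 290.1] [623. 362.  26.]
top flange top h 303 11.529212026369672 bar top 82 45.278395986550535 47.10028585760753
bar angle 157.73611461591494 [ 1.64365723 -1.54723573]
slip_jar_centre 0.66 [263.0, 230.2, 286.5, 250.5] [438. 204.  98.]
bottle_centre 0.52 [354.8, 148.6, 367.1, 164.3] [682. -46.  80.]
stamp_centre 0.48 [224.7, 171.1, 234.4, 182.4] [629. 353.  55.]
```

View pics/fin.png

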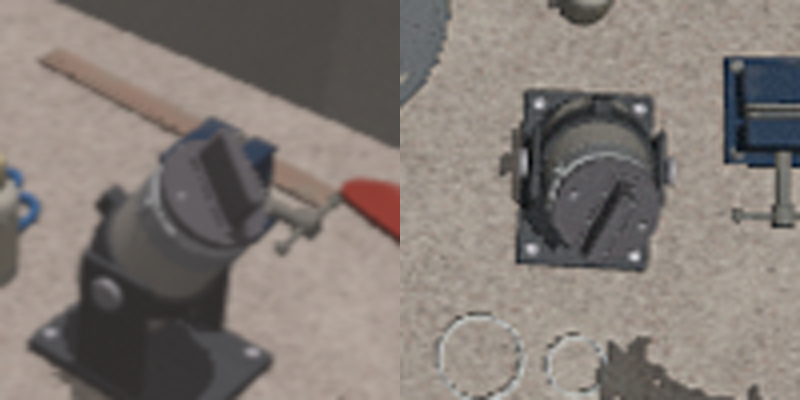

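View pics/fins.png

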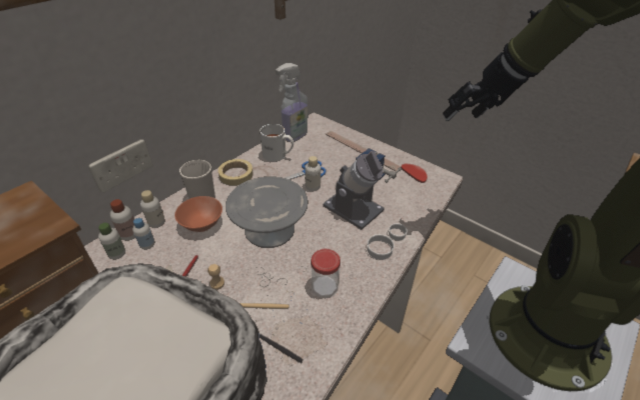

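Averaged over the two cameras, the flange top is 13.0 mm above the rim, so `lid_bar` is 35 mm out. The bar is at -22°, 80° from the slots, and the bystanders are where they were.

```bash
python3 -c "
from rig import ticket;print(ticket.hand_in())"
```

```text
the job is handed in; nothing more can be done
None
```

The jar is closed and locked, and I handed it in at about 22 s of the 51 s allowed.

**What I did:** I gripped the lid by its bar, put the lugs in the slots at about 57°, pressed to the flange stop and began to twist. Joint 7 was heading for its range limit, so after 20° I turned back, took the lid out and gave it half a turn. I then put it back in and pressed it down again. Twisting clockwise, I met the stop at 1.5 Nm, let it spring up, opened the fingers and withdrew the arm.

**Last checks:**
- **Lock:** before I let go, turning the lid back anticlockwise was blocked at -1.5 Nm.
- **Height:** after release, depth puts `lid_bar` about 35 mm out, the locked value. The cameras differ by about 3 mm here (scene about 36.4, top about 33.5), so this rests on their average and on the blocked back-turn.
- **Angle:** the bar stands at about -22°, 80° clockwise from the slots.
- **Bystanders:** the red-capped jar, bottle and stamp were detected at the same places as at the start, within about 3 mm, and the robot is clear of everything.
- **Did not agree:** the reach read from the tool while still gripped was 33.5 to 34 mm rather than 35. I put that down to a slight slip of the bar in the fingers.

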